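# Cover the sample canister and present its opened combination lock

## Task

Close up the metal sample canister: set the loose blue cover gently on its rim (not dropped) so that it sits fully seated and level. Then, with the brass padlock lying in its grey cradle, turn the dial back clockwise, click by click, until its white pointer clicks in at the green mark, pull the shackle fully open, lift the lock out by its shackle and bring it beside the canister's hasp: finish still holding it there by the shackle, hanging free and still, open, within about 10 cm of the hasp seen from above and the lock at least 10 cm above the bench. Leave everything else on the bench where it is, and the cover in place.

Things in the scene. Friction and masses are not known exactly. Their poses are not given: they have to be found in the camera images.
- cover_knob (a point): loose blue round cover (disc 106 mm across, 5 mm thick) with a black upright round knob on top, 24 mm across and 28 mm tall, and a black rubber plug below, 82 mm across and 8 mm deep with a chamfered foot 72 mm across. It lies on its plug on the bench. This point is the centre of the knob: 27 mm above the plug's foot, 14 mm above the disc's top face, 19 mm above the disc's underside; z points up along the knob. Mass about 0.15 kg
- canister_rim (a point): aluminium sample canister with a blue band, fixed to the bench, 100 mm across outside, wall 4 mm, 75 mm tall. This point is the centre of its mouth at rim height. The plug enters the mouth with about 3 mm play all round; fully seated, the disc's underside lies on the rim, the knob's centre 19 mm above this point. Its -y axis points to the hasp
- hasp (a point): small brass staple (16 mm tall loop) on a steel plate on the canister's side; this point is the middle of the loop, 64 mm out from the canister's axis and 48 mm above the bench
- canister: the same canister; origin at the centre of its underside
- cradle: grey plastic cradle fixed to the bench, 74 x 78 mm, floor 28 mm above the bench, low walls (14 mm) at the two sides and the back and a stop 22 mm wide, 15 mm high, 5 mm thick at the middle of the front, between the shackle's legs. The lock lies in it with about 2 mm play and lifts out upwards. Origin at the centre of its underside; -x is the side where the shackle sticks out
- lock_center (a point): brass combination padlock lying on its back, body 60 (x) x 64 (y) x 26 (z) mm, total mass about 0.3 kg; this point is the centre of the body, 41 mm above the bench while in the cradle. z up out of the dial face, -x towards the shackle. A green mark on the face, on the shackle side of the dial, is the opening notch; white ticks are other notches
- dial_grip (a point): the dial's black upright bar grip: 44 mm long (x), 12 mm wide (y), 28 mm tall, on a steel disc 46 mm across; the axis of the dial is vertical through this point. This point is 20 mm above the lock body's top face, 16 mm above the disc's top and 12 mm below the grip's top. Its -x end carries the white pointer. Pinch the 12 mm width from above
- lock_dial (a joint): turn of the dial, rad, positive counter-clockwise from above; 0 = white pointer at the green mark (pointing along the lock's -x, towards the shackle). It clicks every 0.449 rad (14 notches a turn): let go, it springs into the nearest notch; passing a click takes about 0.05 N m. Starts two or three notches on the positive side (0.9 or 1.35); stops at -0.7 and 1.8. Only in the notch at 0 (within about 0.1) does it free the shackle
- lock_shackle (a joint): slide of the shackle out of the lock, m: 0 closed, 0.018 fully open (stop). At the opening notch it slides along the lock's -x against about 3 N of friction and stays where it is; at other notches it is blocked after 1 to 2 mm
- shackle_bar (a point): middle of the shackle's round steel cross-bar, 8 mm thick, which runs along the lock's y; legs 48 mm apart (40 mm clear between them), corners cut 7 mm. Closed, this point is 80 mm from the lock's centre along -x, 41 mm above the bench, with 50 mm from it to the lock body and 43 mm to the cradle's front stop. Pinch the bar from above, one finger inside the U. When lifted the lock may swing down and hang below the bar (its lower end then 130 mm below it)
- dropper: white dropper bottle, 34 mm across, 70 mm tall, a bystander to leave alone; origin at the centre of its underside
- pot: clear sample pot with orange cap, 48 mm across, 60 mm tall, a bystander to leave alone; origin at the centre of its underside
- reagent: amber reagent bottle, 60 mm across, 120 mm tall, a bystander to leave alone; origin at the centre of its underside
- slidebox: blue slide box, 50 x 95 x 26 mm, a bystander to leave alone; origin at the centre of its underside
- stapler: black stapler, 130 x 32 x 37 mm, a bystander to leave alone; origin at the centre of its underside
- mouse: black computer mouse, 105 x 60 x 26 mm, a bystander to leave alone; origin at the centre of its underside
- tiprack: clear box of yellow pipette tips, 75 x 110 x 48 mm, a bystander to leave alone; origin at the centre of its underside
Things that resemble listed ones, but are neither listed nor needed, are in the scene too. Leave any red look-alike of the cradle alone. Leave any red look-alike of the part that bears cover_knob alone.

How it is judged:
On the way, in this order (a step that is already met when the one before it is completed fails the run):
1. the cover sits seated and level on the canister's rim, let go (horizontal distance between cover_knob and canister_rim below 0.006 m and z of cover_knob in the frame of canister_rim between 0.015 and 0.0225 m and angle between cover_knob's own z axis and vertical below 0.06 rad and contact force between cover and the fingers below 0.05 N), for 0.3 s.
2. the dial rests in the notch at the green mark with the shackle still closed (value of joint lock_dial between -0.12 and 0.12 rad and value of joint lock_shackle below 0.004 m), for 0.2 s.
3. the shackle is pulled fully open (value of joint lock_shackle above 0.0145 m), for 0.1 s.
At the end, for the whole second after the job is handed in: Cover still seated (6 mm of centre, knob centre 15-22.5 mm over the rim, tilt under 0.06 rad); lock held by its shackle bar, open over 13.5 mm, its centre over 0.10 m high, bar within 0.12 m of the hasp horizontally, touched by the gripper only, slower than 0.06 m/s (horizontal distance between cover_knob and canister_rim below 0.006 m and z of cover_knob in the frame of canister_rim between 0.015 and 0.0225 m and angle between cover_knob's own z axis and vertical below 0.06 rad and value of joint lock_shackle above 0.0135 m and height (world z) of lock_center above 0.1 m and horizontal distance between shackle_bar and hasp below 0.12 m and distance between the grasp point and shackle_bar below 0.04 m and contact force between lock and the fingers above 0.5 N and contact force between lock and canister below 0.1 N and contact force between lock and cover below 0.1 N and contact force between lock and cradle below 0.1 N and linear speed of lock below 0.06 m/s); the arm keeps its last pose, push and grip.
It fails at once if the cover is dropped (falls free above the rim) (linear speed of cover above 0.3 m/s and contact force between cover and the fingers below 0.05 N and z of cover_knob in the frame of canister_rim above 0.02 m).
It fails at once if a bystander is pushed aside by more than 30 mm or knocked over (distance of any of dropper, pot, reagent, slidebox, stapler, mouse, tiprack from where it was at the start of the episode above 0.03 m or angle between any of dropper, pot, reagent, slidebox, stapler, mouse, tiprack's own z axis and vertical above 0.5 rad).
It also fails if it takes over 69 s, if anything falls off the work surface, if the arm or the gripper's body presses on something with over 40 N, if the wrist force passes 120 N, or if a joint passes its speed limit or range.

## Robot

A 6-joint arm with a two-finger parallel gripper is mounted at the origin on the work surface. World frame = base frame: x ahead of the robot, y to its left, z up, the work surface at z = 0. Lengths are in m, angles in rad, forces in N, time in s.
With the tool pointing down it reaches from about 0.35 to 0.975 m from the base axis. Payload 4.9 kg.
Tool frame: the origin (TCP) lies midway between the tips of the shut fingers; the grasp point (between the pads) lies 19 mm behind it; z points along the fingers, y is the direction in which the jaws open and shut (so a half turn about z gives the same grasp; the last joint's range is limited). The gripper opens to 85 mm and grips with 20 to 120 N. Pads are 22 mm wide; open, the fingers measure 114 mm over their backs; the gripper's body (76 mm by 85 mm) begins 54 mm behind the grasp point. The pads swing forward as they close: fully open they stand 13 mm farther back than shut.
Start: joints at [-1.3, 0.053, 1.613, -0, 1.476, -0.119], TCP at [0.237, -0.578, 0.231] pointing down, gripper open.
Joint ranges: [-3.01, 3.01], [-1.01, 2.22], [0.06, 2.58], [-1.02, 4.17], [0.09, 2.62], [-3.14, 3.14]. Speed limits (rad/s): [2.57, 2.57, 3.14, 3.14, 3.14, 3.14].

## Interface

Orientations are given as a unit quaternion [w, x, y, z].
In Python, from plant import state, grab_frame, camera_params, job_done, boxes_of gives the robot as it stands.
- The arm moves only by the tool step_arm, never from a script. Its argument "steps" is a list of rows, each a list of 4 numbers: the shift along the tool's x, y, z in mm, then the turn about the tool's z in degrees. A call has 1 to 8 rows; each row shifts and turns the pose as measured when the row begins, along the tool's axes as they then stand; what a row does not reach is not made up. A row lasts 1/10 s, in which the tool goes at most 50 mm and 8.59 degrees, less where a joint would pass 70% of its speed; a pose out of reach is approached as far as the arm can. A call is refused whole if a number of a shift passes 50 or a number of a turn 8.59, either way. A call with a gripper value outside its range is refused whole. "claw" is the opening in per cent of the stroke, from 0 (shut) to 100 (fully open), set as the call begins (left out, the last holds). The fingers move at their own pace and stop on an object; the grip force is fixed at half the most. Time passes only in rows, so rows that do not move let the fingers close. It gives the time, the measured TCP pose, the force and the opening at its end, in the units of the state.
- state(): the state, without advancing time (a new reading comes with each control period).
- grab_frame(name): name is "scene" or "top"; returns (picture, depth): 420x560x3 uint8, red, green, blue; 420x560 float32, m along the optical axis (not along the pixel's ray), 0 where there is no reading.
- camera_params(name): a dict with "mtx" (3x3 intrinsics, pixels), "extrinsics" (4x4, takes a point from camera to world coordinates). Camera axes: x right, y down, z forward; pixel columns grow to the right and rows downward; lengths in m; the calibration is good to about 2 mm. A picture is of the moment at which its call begins. camera_params takes no time and is no camera call.
- job_done(): hands the job in, once; it reports no verdict.
Trained networks look in the newest picture that a camera, given by its name, has taken for a name from the list of things; names that differ only in an ending like _2 or _b are one class to them, and where a whole thing is asked for, a point or a joint stands for the part that bears it (a point fixed in the world has none). Each returns a list of dicts, best first, with "p" (0 to 1); they miss things now and then, are a little off and sometimes report something else, mostly with a low value. They report only what shows in the picture. A call takes as long as a camera call. They do not tell look-alikes from the thing itself.
- boxes_of(camera, label): "box" ([left, top, width, height] in pixels, round what is visible of it).
The state is a dict: "time": time; "joint_pos": joint angles; "joint_vel": joint speeds; "joint_efforts": joint torques, N m; "tool_pos": TCP position; "tool_rot": TCP orientation; "contact_force": force on the tool from outside, world axes, zero at the start; "ft_torque": the same for the moment, N m; "gripper_width": opening from 0.0 (shut) to 1.0 (fully open).
Only numpy, scipy, OpenCV 4.12 (cv2) and the standard library are available. Lean on these libraries where they do the work, as an engineer would, in place of code of your own. Each camera call takes 0.05 s, during which the arm holds its last target. There are 200 camera calls.

## Working session

There is one attempt and no reset: what is moved stays moved. The work goes in short steps, Python scripts to look and compute and a tool call to move; the robot and the scene stay as the last step left them, time stands still between calls to the robot, and variables do not carry over. Pictures are saved under pics/ and viewed, about 8 in all and at most 12, crops included, and the job is handed in when it is done.

Besides the shell and the picture viewer there is one more tool, called as a command line: name --pt "numbers of a row" for each row, then --argument value for the rest. step_arm: Moves the arm, as the interface text tells. Its arguments: {"type":"object","properties":{"steps":{"type":"array"},"claw":{"type":"number"}},"required":["steps"]}

```bash
mkdir -p pics; cat > h.py <<'E'
import numpy as np, cv2
from plant import state, grab_frame, camera_params, job_done, boxes_of
def cloud(cam,d):
    P=camera_params(cam);K=P["mtx"];T=np.array(P["extrinsics"])
    v,u=np.mgrid[:d.shape[0],:d.shape[1]]
    c=np.stack([(u-K[0][2])/K[0][0]*d,(v-K[1][2])/K[1][1]*d,d],-1)
    w=c@T[:3,:3].T+T[:3,3]; w[d<=0]=np.nan
    return w
def save(n,im): cv2.imwrite("pics/"+n,im[:,:,::-1])
E
python3 - <<'E'
from h import *
s=state();print(s)
fr={}
for c in("top","scene"):
    p,d=grab_frame(c);fr[c]=(p,d);save(c+"0.png",p);np.savez(c+"0.npz",p=p,d=d)
    w=cloud(c,d)
    print(c,np.round(np.array(camera_params(c)["extrinsics"]),3).tolist(),camera_params(c)["mtx"])
    for l in ["cover_knob","canister","cradle","lock_center","dial_grip","shackle_bar","hasp"]:
        for b in boxes_of(c,l)[:3]:
            x,y,ww,hh=b["box"];q=w[int(y+hh/2),int(x+ww/2)]
            print(l,round(b["p"],2),np.round(b["box"]),np.round(q,3))
E
```

```text
{'time': 0.0, 'joint_pos': array([-1.29999505e+00,  5.33763130e-02,  1.61430419e+00,  2.41254386e-05,
        1.47595311e+00, -1.18949657e-01]), 'joint_vel': array([-0.00107643,  0.00012793,  0.00119814,  0.00071615,  0.00116279,
        0.0003962 ]), 'joint_efforts': array([-2.14123042e-04, -3.93693602e+01, -3.70172632e+01, -2.65022763e-04,
        6.94878850e-03,  1.24062151e-05]), 'tool_pos': array([ 0.23734416, -0.57751702,  0.23004484]), 'tool_rot': array([-1.01845237e-03,  9.81071505e-01,  1.93643126e-01, -6.54337259e-05]), 'contact_force': array([ 0.57093916,  0.4123976 , -0.87288913]), 'ft_torque': array([0.01848557, 0.00729986, 0.00763379]), 'gripper_width': 0.9947614669100716}
top [[-0.013, -0.992, 0.127, 0.4], [-1.0, 0.013, -0.004, -0.021], [0.002, -0.127, -0.992, 1.45], [0.0, 0.0, 0.0, 1.0]] [[433.03391007   0.         275.02288194]
 [  0.         433.03391007 213.30446139]
 [  0.           0.           1.        ]]
cover_knob 0.93 [303. 258.  27.  30.] [ 0.387 -0.156  0.04 ]
cover_knob 0.69 [258. 234.  31.  34.] [ 0.46  -0.015  0.043]
canister 0.68 [179. 199.  34.  33.] 
[... 671 characters left out ...]
]]
cover_knob 0.87 [220. 159.  39.  28.] [ 0.396 -0.162  0.018]
cover_knob 0.63 [269. 177.  42.  32.] [ 0.465 -0.017  0.021]
canister 0.78 [366. 199.  50.  55.] [0.552 0.24  0.005]
cradle 0.81 [173. 203.  43.  33.] [ 0.592 -0.244  0.051]
cradle 0.63 [224. 207.  40.  43.] [ 0.595 -0.127  0.029]
lock_center 0.69 [173. 186.  38.  40.] [ 0.57  -0.249  0.077]
lock_center 0.22 [167. 253.  55.  38.] [ 0.735 -0.22   0.046]
dial_grip 0.72 [318. 261.  25.  34.] [0.745 0.078 0.058]
dial_grip 0.59 [181. 197.  20.  20.] [ 0.57  -0.253  0.07 ]
shackle_bar 0.45 [364. 198.  52.  57.] [0.549 0.235 0.005]
hasp 0.55 [362. 198.  53.  53.] [0.544 0.233 0.005]
hasp 0.5 [127. 168.  44.  22.] [ 0.431 -0.398  0.021]
```

```bash
python3 - <<'E'
from h import *
t=np.load("top0.npz")["p"];s=np.load("scene0.npz")["p"]
a=cv2.resize(t[150:320,110:410],(800,453),interpolation=cv2.INTER_CUBIC);save("a.png",a)
b=cv2.resize(s[110:330,90:440],(800,503),interpolation=cv2.INTER_CUBIC);save("b.png",b)
E
```

```text
(no output)
```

View pics/a.png

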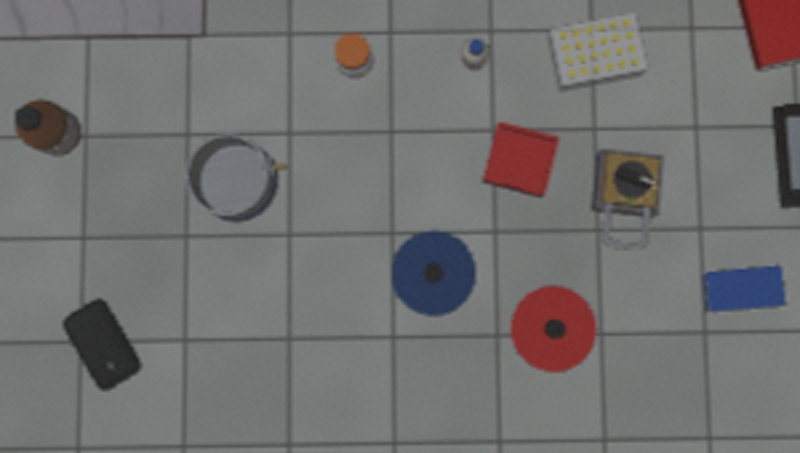

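View pics/b.png

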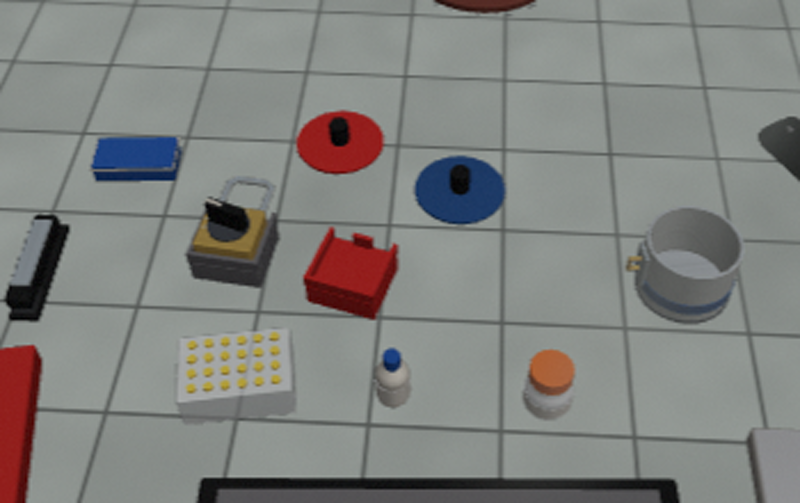

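Blue cover at top pixel ≈(272,252) and not the red disc at (318,273). The brass lock lies in the grey cradle at ≈(346,220), beside the empty red cradle at (305,210). The open canister with its brass hasp is at ≈(197,217). The white pointer points right (-y), which is about +1.35 rad. Next I measure these precisely.

```bash
python3 - <<'E'
from h import *
for c in("top","scene"):
    f=np.load(c+"0.npz");p,d=f["p"],f["d"];w=cloud(c,d);z=w[...,2]
    hsv=cv2.cvtColor(p,cv2.COLOR_RGB2HSV);H,S,V=cv2.split(hsv)
    def reg(x0,x1,y0,y1,z0,z1): return (w[...,0]>x0)&(w[...,0]<x1)&(w[...,1]>y0)&(w[...,1]<y1)&(z>z0)&(z<z1)
    def ray(u,v,h):
        P=camera_params(c);K=np.array(P["mtx"]);T=np.array(P["extrinsics"])
        r=T[:3,:3]@np.linalg.inv(K)@[u,v,1];return T[:3,3]+r*(h-T[2,3])/r[2]
    # cover disc by colour (fill knob)
    m=((H>95)&(H<130)&(S>100)&reg(.3,.6,-.12,.1,-.02,.06)).astype(np.uint8)
    cn=max(cv2.findContours(m,0,2)[0],key=cv2.contourArea);hull=cv2.convexHull(cn)
    pts=np.array([ray(u,v,.012)[:2] for (u,v) in hull[:,0]]).astype(np.float32)
    print(c,"disc",cv2.fitEllipse(pts))
    k=reg(.4,.52,-.08,.05,.0,.06)&(V<60)
    print(" knob cloud",k.sum(),np.nanmean(w[k],0), "top",np.mean(w[k&(z>.037)],0))
    r=reg(.48,.66,.13,.33,.066,.085);q=w[r][:,:2].astype(np.float32)
    print(" rim n",len(q),cv2.fitEllipse(q), cv2.minEnclosingCircle(q))
    # rim outline by silhouette
    hs=(H>12)&(H<32)&(S>90)&reg(.5,.66,.1,.22,.02,.08)
    print(" hasp",hs.sum(),w[hs].mean(0) if hs.any() else None)
    lk=(H>12)&(H<32)&(S>80)&reg(.48,.66,-.32,-.19,.045,.065)
    q=w[lk][:,:2].astype(np.float32);print(" lock",len(q),cv2.minAreaRect(q),np.median(w[lk][:,2]))
    g=reg(.48,.66,-.34,-.19,.077,.1);q=w[g][:,:2].astype(np.float32)
    print(" grip",len(q),cv2.minAreaRect(q) if len(q)>2 else 0, np.median(w[g][:,2]))
    sh=reg(.43,.525,-.32,-.19,.03,.06);q=w[sh]
    print(" shackle",len(q),q.min(0),q.max(0),np.mean(q,0), cv2.minAreaRect(q[:,:2].astype(np.float32)))
t=np.load("top0.npz")["p"];s=np.load("scene0.npz")["p"]
a=cv2.resize(t[185:265,310:390],(400,400),interpolation=cv2.INTER_CUBIC)
b=cv2.resize(s[175:245,160:230],(400,400),interpolation=cv2.INTER_CUBIC)
save("c.png",np.hstack([a,b]))
E
```

```text
top disc ((0.45462852716445923, -0.014965788461267948), (0.10029616206884384, 0.1008041724562645), 38.44041061401367)
 knob cloud 39 [ 0.45362255 -0.01544304  0.03903669] top [ 0.45329866 -0.01575867  0.04064489]
 rim n 150 ((0.5728467106819153, 0.228362038731575), (0.09536688029766083, 0.0965525433421135), 5.070065975189209) ((0.5745716691017151, 0.22769226133823395), 0.051800671964883804)
 hasp 4 [0.5843177  0.16949052 0.05914598]
 lock 169 ((0.5631585121154785, -0.25895825028419495), (0.061918482184410095, 0.05930387228727341), 81.96244812011719) 0.0530403175413805
 grip 58 ((0.5622908473014832, -0.2598368227481842), (0.04372488334774971, 0.011689363047480583), 69.9024429321289) 0.08454992712653786
 shackle 100 [ 0.47887447 -0.29368995  0.03128419] [ 0.52489039 -0.22381608  0.04898885] [ 0.49971531 -0.25592549  0.0431083 ] ((0.5019660592079163, -0.25867903232574463), (0.06951592117547989, 0.045967426151037216), 89.36412048339844)
scene disc ((0.4540942907333374, -0.015311900526285172), (0.10244730859994888, 0.1066540852189064), 93.07942962646484)
 knob cloud 101 [ 0.45877434 -0.01557383  0.03345739] top [ 0.45526258 -0.0153514   0.04079947]
 rim n 364 ((0.5743241906166077, 0.23033522069454193), (0.09562823176383972, 0.09701411426067352), 3.6515116691589355) ((0.5728709101676941, 0.22878210246562958), 0.05331801995635033)
 hasp 13 [0.58559067 0.1709079  0.05088122]
 lock 294 ((0.563467264175415, -0.2595193386077881), (0.06879020482301712, 0.061155419796705246), 84.18403625488281) 0.053322002633764964
 grip 101 ((0.5627549290657043, -0.2584632635116577), (0.04443814978003502, 0.01399213820695877), 71.03013610839844) 0.08490068827191655
 shackle 117 [ 0.47834374 -0.27884402  0.03803399] [ 0.52492642 -0.22175196  0.04802254] [ 0.49557477 -0.24893682  0.04365506] ((0.4992937743663788, -0.24928061664104462), (0.05547095835208893, 0.04231656342744827), 79.64350128173828)
```

View pics/c.png

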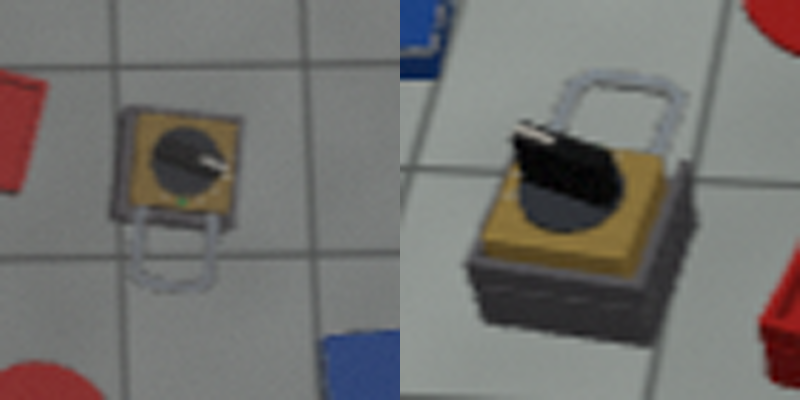

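```bash
cat >> h.py <<'E'
from scipy.spatial.transform import Rotation as R
def rot(q): return R.from_quat([q[1],q[2],q[3],q[0]])
def psi(s):
    m=rot(s["tool_rot"]).as_matrix();return np.degrees(np.arctan2(m[1,0],m[0,0]))
def plan(tx,ty,tz,yaw=None,n=None):
    s=state();m=rot(s["tool_rot"]).as_matrix();dp=np.array([tx,ty,tz])-s["tool_pos"]
    a=0 if yaw is None else -(yaw-psi(s)+180)%360-0
    a=0 if yaw is None else -((yaw-psi(s)+180)%360-180)
    n=n or int(max(np.ceil(np.linalg.norm(dp)*1000/42),np.ceil(abs(a)/8.5),1))
    print("t",s["time"],"p",np.round(s["tool_pos"],4),"psi",round(psi(s),2),"axis",np.round(m[:,2],3),"gw",round(s["gripper_width"],3),"F",np.round(s["contact_force"],1))
    for i in range(n):
        mm=m@R.from_rotvec([0,0,np.radians(a*i/n)]).as_matrix()
        print([round(float(v),1) for v in mm.T@dp*1000/n]+[round(a/n,2)])
E
python3 - <<'E'
from h import *
plan(.4544,-.0152,.16)
f={}
from scipy.optimize import least_squares
for c in("top","scene"):
    w=cloud(c,np.load(c+"0.npz")["d"]).reshape(-1,3)
    q=w[(w[:,2]>.070)&(w[:,2]<.082)&(np.hypot(w[:,0]-.5735,w[:,1]-.229)<.058)]
    for rr in (.048,None):
        r=least_squares(lambda v:np.hypot(q[:,0]-v[0],q[:,1]-v[1])-(rr or v[2]),[.5735,.229,.048],loss="soft_l1",f_scale=.002);print(c,len(q),r.x,np.median(q[:,2]))
E
```

```text
t 0.8 p [ 0.2375 -0.5781  0.2313] psi 22.33 axis [ 0. -0. -1.] gw 1.001 F [-0.7  0.6 -0.4]
[27.6, -29.2, 4.8, 0.0]
[27.6, -29.2, 4.8, 0.0]
[27.6, -29.2, 4.8, 0.0]
[27.6, -29.2, 4.8, 0.0]
[27.6, -29.2, 4.8, 0.0]
[27.6, -29.2, 4.8, 0.0]
[27.6, -29.2, 4.8, 0.0]
[27.6, -29.2, 4.8, 0.0]
[27.6, -29.2, 4.8, 0.0]
[27.6, -29.2, 4.8, 0.0]
[27.6, -29.2, 4.8, 0.0]
[27.6, -29.2, 4.8, 0.0]
[27.6, -29.2, 4.8, 0.0]
[27.6, -29.2, 4.8, 0.0]
[27.6, -29.2, 4.8, 0.0]
top 112 [0.57282739 0.22872331 0.048     ] 0.07428190447514083
top 112 [0.57284023 0.22874486 0.04776324] 0.07428190447514083
scene 264 [0.57423573 0.23091943 0.048     ] 0.07393927745006607
scene 264 [0.57425404 0.23091641 0.04779241] 0.07393927745006607
```

step_arm --pt "30 -32 0 0" --pt "34 -36 0 0" --pt "34 -36 5 0" --pt "34 -36 5 0" --pt "34 -36 5 0" --pt "34 -36 5 0" --pt "34 -36 5 0" --pt "34 -36 5 0" --claw 100

```text
time: 1.6
tool_pos: [0.3785, -0.2133, 0.2014]
tool_rot: [0.003, 0.982, 0.188, 0.002]
contact_force: [1.1, -0.1, 0.3]
gripper_width: 0.998
```

step_arm --pt "34 -36 5 0" --pt "34 -36 5 0" --pt "34 -36 5 0" --pt "34 -36 5 0" --pt "15 -15 5 0" --pt "0 0 0 0"

```text
time: 2.2
tool_pos: [0.4606, -0.0026, 0.1772]
tool_rot: [0.004, 0.982, 0.191, 0.005]
contact_force: [-0.3, -0.0, -0.2]
gripper_width: 0.997
```

```bash
python3 -c "
from h import *
plan(.4544,-.0152,.06)"
```

```text
t 2.2 p [ 0.4606 -0.0026  0.1772] psi 22.06 axis [ 0.01  -0.006 -1.   ] gw 0.997 F [-0.3 -0.  -0.2]
[-3.8, 2.8, 39.1, 0.0]
[-3.8, 2.8, 39.1, 0.0]
[-3.8, 2.8, 39.1, 0.0]
```

step_arm --pt "-4 3 40 0" --pt "-4 3 40 0" --pt "-4 3 36 0" --pt "0 0 0 0"

```text
time: 2.6
tool_pos: [0.4564, -0.0186, 0.0619]
tool_rot: [0.006, 0.981, 0.192, 0.008]
contact_force: [-0.5, 0.8, -0.7]
gripper_width: 1.001
```

```bash
python3 -c "
from h import *
plan(.4544,-.0152,.014)"
```

```text
t 2.6 p [ 0.4564 -0.0186  0.0619] psi 22.16 axis [ 0.018 -0.009 -1.   ] gw 1.001 F [-0.5  0.8 -0.7]
[-0.6, -2.3, 23.9, 0.0]
[-0.6, -2.3, 23.9, 0.0]
```

step_arm --pt "-1 -3 16 0" --pt "0 -1 16 0" --pt "0 0 14 0" --pt "0 0 1 0"

```text
time: 3.0
tool_pos: [0.4589, -0.0193, 0.0199]
tool_rot: [0.008, 0.982, 0.19, 0.012]
contact_force: [-0.4, 1.5, -0.0]
gripper_width: 0.998
```

```bash
python3 -c "
from h import *
plan(.4544,-.0152,.014)"
```

```text
t 3.0 p [ 0.4589 -0.0193  0.0199] psi 21.92 axis [ 0.026 -0.011 -1.   ] gw 0.998 F [-0.4  1.5 -0. ]
[-2.7, -5.6, 5.8, 0.0]
```

step_arm --pt "-3 -5.5 6 0"

```text
time: 3.1
tool_pos: [0.4564, -0.0162, 0.0159]
tool_rot: [0.009, 0.982, 0.19, 0.014]
contact_force: [0.3, 0.1, 0.4]
gripper_width: 1.0
```

```bash
python3 -c "
from h import *
plan(.4544,-.0152,.014);print(state()['joint_pos'],state()['joint_vel'])"
```

```text
t 3.1 p [ 0.4564 -0.0162  0.0159] psi 21.87 axis [ 0.03  -0.012 -0.999] gw 1.0 F [0.3 0.1 0.4]
[-1.5, -1.7, 1.8, 0.0]
[-0.19489849 -0.13042777  2.17930496 -0.00689435  1.06107996  0.99775503] [ 0.06603521 -0.00767214  0.15482931 -0.00074427 -0.11773091  0.07057124]
```

step_arm --pt "0 0 0 0" --pt "0 0 0 0" --pt "0 0 0 0"

```text
time: 3.4
tool_pos: [0.4566, -0.016, 0.0171]
tool_rot: [0.009, 0.982, 0.19, 0.014]
contact_force: [0.1, 0.1, -0.1]
gripper_width: 0.998
```

```bash
python3 -c "
from h import *
plan(.4544,-.0152,.014);print(state()['joint_pos'],state()['joint_vel'])"
```

```text
t 3.4 p [ 0.4566 -0.016   0.0171] psi 21.89 axis [ 0.031 -0.012 -0.999] gw 0.998 F [ 0.1  0.1 -0.1]
[-1.9, -1.6, 3.0, 0.0]
[-0.19437712 -0.13323262  2.17927707 -0.00687463  1.06242861  0.99787051] [ 9.09069642e-05 -1.08208984e-02 -9.11397592e-03 -4.79815892e-04
 -7.43876972e-04  3.01899384e-04]
```

step_arm --pt "-2 -1.5 4 0" --pt "0 0 0 0"

```text
time: 3.6
tool_pos: [0.4549, -0.0154, 0.0136]
tool_rot: [0.009, 0.982, 0.19, 0.015]
contact_force: [0.1, -0.7, -0.5]
gripper_width: 1.0
```

step_arm --pt "0 0 0 0" --pt "0 0 0 0" --pt "0 0 0 0" --pt "0 0 0 0" --pt "0 0 0 0" --pt "0 0 0 0" --claw 0

```text
time: 4.2
tool_pos: [0.4552, -0.0155, 0.0142]
tool_rot: [0.009, 0.982, 0.19, 0.015]
contact_force: [-0.2, -0.2, -1.3]
gripper_width: 0.259
```

```bash
python3 -c "
from h import *
plan(.4544,-.0152,.014)
p,d=grab_frame('scene');np.savez('s1.npz',p=p,d=d)
save('d.png',cv2.resize(p[100:260,190:350],(600,600),interpolation=cv2.INTER_CUBIC))"
```

```text
t 4.2 p [ 0.4552 -0.0155  0.0142] psi 21.92 axis [ 0.033 -0.013 -0.999] gw 0.259 F [-0.2 -0.2 -1.3]
[-0.7, -0.6, 0.2, 0.0]
```

View pics/d.png

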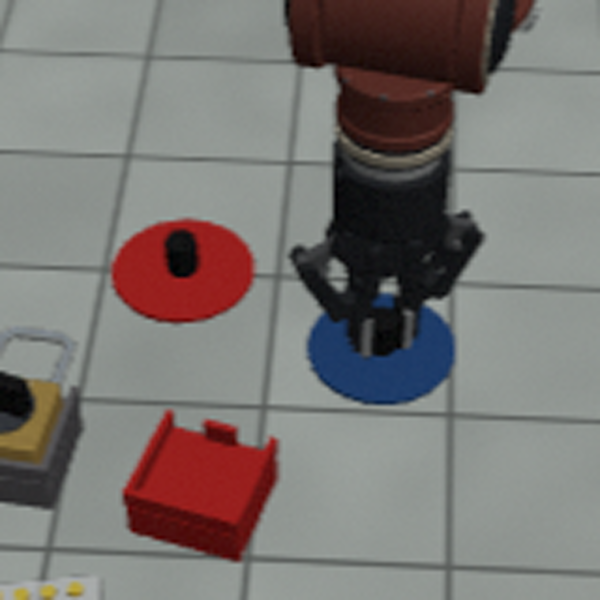

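The jaws hold the blue cover's knob, at crop (385,330), with the opening at about 22 mm. Now I lift it.

step_arm --pt "0 0 -15 0" --pt "0 0 -25 0" --pt "0 0 -30 0" --pt "0 0 -30 0" --pt "0 0 -20 0" --pt "0 0 0 0"

```text
time: 4.85
tool_pos: [0.4467, -0.0129, 0.1323]
tool_rot: [0.007, 0.982, 0.19, 0.01]
contact_force: [1.1, -0.3, -1.7]
gripper_width: 0.262
```

```bash
python3 -c "
from h import *
plan(.5743,.2295,.125)"
```

```text
t 4.85 p [ 0.4467 -0.0129  0.1323] psi 21.89 axis [ 0.022 -0.01  -1.   ] gw 0.262 F [ 1.1 -0.3 -1.7]
[29.8, -25.4, 1.1, 0.0]
[29.8, -25.4, 1.1, 0.0]
[29.8, -25.4, 1.1, 0.0]
[29.8, -25.4, 1.1, 0.0]
[29.8, -25.4, 1.1, 0.0]
[29.8, -25.4, 1.1, 0.0]
[29.8, -25.4, 1.1, 0.0]
```

step_arm --pt "15 -12 0 0" --pt "30 -25 0 0" --pt "30 -25 0 0" --pt "30 -25 0 0" --pt "30 -25 0 0" --pt "30 -25 0 0" --pt "30 -25 0 0" --pt "0 0 0 0"

```text
time: 5.65
tool_pos: [0.565, 0.217, 0.1145]
tool_rot: [0.007, 0.982, 0.188, 0.001]
contact_force: [-0.4, -0.1, -2.5]
gripper_width: 0.259
```

```bash
python3 -c "
from h import *
plan(.5743,.2295,.125)"
```

```text
t 5.65 p [0.565  0.217  0.1145] psi 21.62 axis [ 0.005 -0.013 -1.   ] gw 0.259 F [-0.4 -0.1 -2.5]
[13.3, -8.1, -10.6, 0.0]
```

step_arm --pt "8 -5 0 0" --pt "5 -3 0 0" --pt "0 0 0 0"

```text
time: 5.95
tool_pos: [0.5718, 0.2293, 0.1084]
tool_rot: [0.007, 0.982, 0.188, -0.003]
contact_force: [-0.3, -0.0, -2.4]
gripper_width: 0.26
```

```bash
python3 -c "
from h import *
plan(.5743,.2295,.095)
f={}
for c in('top','scene'):
    p,d=grab_frame(c);w=cloud(c,d);f[c]=p
    hsv=cv2.cvtColor(p,cv2.COLOR_RGB2HSV);H,S,V=cv2.split(hsv)
    m=((H>95)&(H<130)&(S>100)&(w[...,2]>.085)&(w[...,2]<.15)&(w[...,0]>.48)&(w[...,0]<.66)&(w[...,1]>.13)&(w[...,1]<.33))
    q=w[m];A=np.c_[q[:,:2],np.ones(len(q))];print(c,len(q),'plane',np.linalg.lstsq(A,q[:,2],rcond=None)[0],cv2.minEnclosingCircle(q[:,:2].astype(np.float32)))
a=cv2.resize(f['top'][180:260,150:240],(400,355),interpolation=cv2.INTER_CUBIC);b=cv2.resize(f['scene'][170:260,340:440],(394,355),interpolation=cv2.INTER_CUBIC)
save('e.png',np.hstack([a,b]))"
```

```text
t 5.95 p [0.5718 0.2293 0.1084] psi 21.65 axis [-0.003 -0.016 -1.   ] gw 0.26 F [-0.3 -0.  -2.4]
[2.5, 0.5, 13.4, 0.0]
top 181 plane [-0.0292322  -0.00644108  0.1252223 ] ((0.569570004940033, 0.23038247227668762), 0.05100058391690254)
scene 701 plane [-0.03704286 -0.00778896  0.13028441] ((0.5716413259506226, 0.23027952015399933), 0.0518764853477478)
```

View pics/e.png

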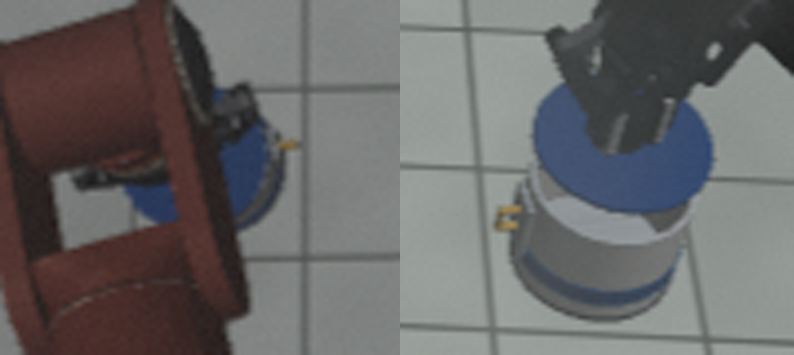

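The cover hovers level over the mouth and about 2.5 mm short in x, judging by the scene camera. I correct that and lower it slowly.

step_arm --pt "2.5 0.5 5 0" --pt "0 0 7 0" --pt "0 0 0 0"

```text
time: 6.35
tool_pos: [0.5743, 0.2275, 0.0965]
tool_rot: [0.008, 0.982, 0.187, -0.002]
contact_force: [-0.3, -0.1, -2.4]
gripper_width: 0.259
```

```bash
python3 -c "
from h import *
plan(.5743,.2297,.082)"
```

```text
t 6.35 p [0.5743 0.2275 0.0965] psi 21.5 axis [-0.002 -0.016 -1.   ] gw 0.259 F [-0.3 -0.1 -2.4]
[0.9, -2.3, 14.5, 0.0]
```

step_arm --pt "0.8 -2.2 4 0" --pt "0 -0.5 5 0" --pt "0 -0.5 4 0" --pt "0 0 0 0"

```text
time: 6.75
tool_pos: [0.574, 0.2305, 0.0826]
tool_rot: [0.008, 0.982, 0.186, -0.002]
contact_force: [-0.2, -0.8, -1.2]
gripper_width: 0.256
```

```bash
python3 -c "
from h import *
plan(.5743,.2297,.080)"
```

```text
t 6.75 p [0.574  0.2305 0.0826] psi 21.47 axis [-0.001 -0.016 -1.   ] gw 0.256 F [-0.2 -0.8 -1.2]
[-0.0, 0.8, 2.6, 0.0]
```

step_arm --pt "0 0.5 1.5 0" --pt "0 0 1.5 0" --pt "0 0 1 0" --pt "0 0 0 0"

```text
time: 7.15
tool_pos: [0.5747, 0.2305, 0.0827]
tool_rot: [0.008, 0.982, 0.187, -0.002]
contact_force: [0.0, 0.6, -2.7]
gripper_width: 0.259
```

step_arm --pt "0 0.5 3 0" --pt "0 0 3 0"

```text
time: 7.35
tool_pos: [0.5749, 0.2304, 0.081]
tool_rot: [0.007, 0.982, 0.187, -0.002]
contact_force: [-14.1, -3.0, 21.9]
gripper_width: 0.26
```

step_arm --pt "0 0 0 0" --pt "0 0 0 0" --pt "0 0 0 0" --pt "0 0 0 0" --claw 60

```text
time: 7.75
tool_pos: [0.5762, 0.2305, 0.0817]
tool_rot: [0.007, 0.982, 0.187, -0.001]
contact_force: [-0.1, -0.8, -0.4]
gripper_width: 0.597
```

step_arm --pt "0 0 -20 0" --pt "0 0 -35 0" --pt "0 0 -35 0" --pt "0 0 -30 0" --claw 60

```text
time: 8.15
tool_pos: [0.5716, 0.2308, 0.1953]
tool_rot: [0.008, 0.982, 0.186, -0.009]
contact_force: [0.1, -0.1, -0.0]
gripper_width: 0.597
```

```bash
python3 -c "
from h import *
plan(.4,.0,.22)
p,d=grab_frame('scene');w=cloud('scene',d)
hsv=cv2.cvtColor(p,cv2.COLOR_RGB2HSV);H,S,V=cv2.split(hsv)
m=((H>95)&(H<130)&(S>100)&(w[...,2]>.072)&(w[...,2]<.15)&(w[...,0]>.48)&(w[...,0]<.66)&(w[...,1]>.13)&(w[...,1]<.33))
q=w[m];A=np.c_[q[:,0]-.574,q[:,1]-.23,np.ones(len(q))];print(len(q),'plane',np.linalg.lstsq(A,q[:,2],rcond=None)[0],cv2.minEnclosingCircle(q[:,:2].astype(np.float32)))
save('f.png',cv2.resize(p[150:260,330:450],(600,550),interpolation=cv2.INTER_CUBIC))"
```

```text
t 8.15 p [0.5716 0.2308 0.1953] psi 21.48 axis [-0.015 -0.019 -1.   ] gw 0.597 F [ 0.1 -0.1 -0. ]
[-35.0, 21.7, -2.5, 0.0]
[-35.0, 21.7, -2.5, 0.0]
[-35.0, 21.7, -2.5, 0.0]
[-35.0, 21.7, -2.5, 0.0]
[-35.0, 21.7, -2.5, 0.0]
[-35.0, 21.7, -2.5, 0.0]
[-35.0, 21.7, -2.5, 0.0]
658 plane [0.00274089 0.0001405  0.08000822] ((0.5751746296882629, 0.23251710832118988), 0.05161507427692413)
```

View pics/f.png

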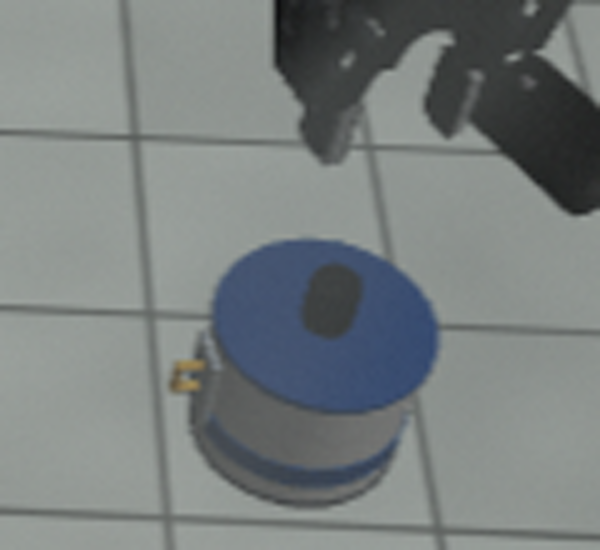

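The cover is seated: plane tilt about 0.003, disc top at 80 mm, knob centre on the axis to within about 2 mm. Next is the dial.

```bash
python3 -c "
from h import *
plan(.5625,-.2585,.19,70.5,14)"
```

```text
t 8.2 p [0.5745 0.2317 0.2019] psi 21.49 axis [-0.006 -0.017 -1.   ] gw 0.6 F [2.  1.2 4.3]
[-13.6, 32.2, 1.4, np.float64(-3.5)]
[-15.6, 31.4, 1.4, np.float64(-3.5)]
[-17.4, 30.3, 1.4, np.float64(-3.5)]
[-19.3, 29.2, 1.4, np.float64(-3.5)]
[-21.0, 28.0, 1.4, np.float64(-3.5)]
[-22.7, 26.7, 1.4, np.float64(-3.5)]
[-24.3, 25.2, 1.4, np.float64(-3.5)]
[-25.8, 23.7, 1.4, np.float64(-3.5)]
[-27.2, 22.1, 1.4, np.float64(-3.5)]
[-28.5, 20.4, 1.4, np.float64(-3.5)]
[-29.7, 18.6, 1.4, np.float64(-3.5)]
[-30.7, 16.8, 1.4, np.float64(-3.5)]
[-31.7, 14.9, 1.4, np.float64(-3.5)]
[-32.5, 12.9, 1.4, np.float64(-3.5)]
```

step_arm --pt "-14 32 0 -3.5" --pt "-16 32 0 -3.5" --pt "-18 31 0 -3.5" --pt "-20 30 0 -3.5" --pt "-22 29 0 -3.5" --pt "-23 27 0 -3.5" --pt "-24 25 0 -3.5" --pt "-26 24 0 -3.5"

```text
time: 9.0
tool_pos: [0.5709, -0.0583, 0.206]
tool_rot: [0.007, 0.902, 0.431, -0.002]
contact_force: [0.6, 0.2, 1.0]
gripper_width: 0.602
```

```bash
python3 -c "
from h import *
plan(.5625,-.2585,.17,70.5,8)"
```

```text
t 9.0 p [ 0.5709 -0.0583  0.206 ] psi 51.11 axis [ 0.001 -0.014 -1.   ] gw 0.602 F [0.6 0.2 1. ]
[-20.1, 14.8, 4.9, np.float64(-2.42)]
[-20.7, 14.0, 4.9, np.float64(-2.42)]
[-21.3, 13.1, 4.9, np.float64(-2.42)]
[-21.8, 12.2, 4.9, np.float64(-2.42)]
[-22.3, 11.3, 4.9, np.float64(-2.42)]
[-22.8, 10.3, 4.9, np.float64(-2.42)]
[-23.2, 9.3, 4.9, np.float64(-2.42)]
[-23.5, 8.3, 4.9, np.float64(-2.42)]
```

step_arm --pt "-20 15 5 -2.4" --pt "-21 14 5 -2.4" --pt "-21 13 5 -2.4" --pt "-22 12 5 -2.4" --pt "-22 11 5 -2.4" --pt "-23 10 5 -2.4" --pt "-20 8 5 -2.4" --pt "0 0 0 -2"

```text
time: 9.8
tool_pos: [0.5611, -0.2419, 0.1666]
tool_rot: [0.006, 0.817, 0.576, -0.004]
contact_force: [-0.5, 1.0, -0.4]
gripper_width: 0.599
```

```bash
python3 -c "
from h import *
plan(.5625,-.2585,.105,70.5)"
```

```text
t 9.8 p [ 0.5611 -0.2419  0.1666] psi 70.37 axis [-0.001 -0.014 -1.   ] gw 0.599 F [-0.5  1.  -0.4]
[-7.1, 3.3, 30.9, np.float64(-0.06)]
[-7.2, 3.3, 30.9, np.float64(-0.06)]
```

step_arm --pt "-7 3.5 25 0" --pt "-7 3 25 0" --pt "0 0 10 0" --pt "0 0 0 0"

```text
time: 10.2
tool_pos: [0.5623, -0.26, 0.1034]
tool_rot: [0.006, 0.818, 0.576, -0.004]
contact_force: [0.2, -0.1, 0.4]
gripper_width: 0.604
```

```bash
python3 -c "
from h import *
plan(.5625,-.2585,.063,70.5)"
```

```text
t 10.2 p [ 0.5623 -0.26    0.1034] psi 70.28 axis [-0.001 -0.014 -1.   ] gw 0.604 F [ 0.2 -0.1  0.4]
[2.0, -0.4, 40.4, np.float64(-0.22)]
```

step_arm --pt "1.5 -0.5 16 0" --pt "0.5 0 16 0" --pt "0 0 9 0" --pt "0 0 0 0"

```text
time: 10.6
tool_pos: [0.5635, -0.2576, 0.0607]
tool_rot: [0.007, 0.817, 0.576, -0.004]
contact_force: [-0.5, -0.2, 1.0]
gripper_width: 0.601
```

```bash
python3 -c "
from h import *
plan(.5625,-.2585,.063,70.5)"
```

```text
t 10.6 p [ 0.5635 -0.2576  0.0607] psi 70.35 axis [ 0.002 -0.015 -1.   ] gw 0.601 F [-0.5 -0.2  1. ]
[-1.2, -0.6, -2.3, np.float64(-0.15)]
```

step_arm --pt "-1 -0.5 -2.5 0" --pt "0 0 0 0"

```text
time: 10.8
tool_pos: [0.5629, -0.2583, 0.0636]
tool_rot: [0.007, 0.817, 0.576, -0.004]
contact_force: [0.2, 0.3, -0.4]
gripper_width: 0.598
```

step_arm --pt "0 0 0 0" --pt "0 0 0 0" --pt "0 0 0 0" --pt "0 0 0 0" --pt "0 0 0 0" --claw 0

```text
time: 11.3
tool_pos: [0.564, -0.259, 0.0659]
tool_rot: [0.008, 0.817, 0.576, -0.003]
contact_force: [-0.3, -0.0, -0.8]
gripper_width: 0.123
```

```bash
python3 -c "
from h import *
plan(.5625,-.2585,.063,70.5)"
```

```text
t 11.3 p [ 0.564  -0.259   0.0659] psi 70.37 axis [ 0.005 -0.017 -1.   ] gw 0.123 F [-0.3 -0.  -0.8]
[-0.0, -1.6, 2.9, np.float64(-0.13)]
```

step_arm --pt "0 0 1 6" --pt "0 0 0.5 6" --pt "0 0 0.5 6" --pt "0 0 0.5 6" --pt "0 0 0.5 6" --pt "0 0 0.5 6" --pt "0 0 0.5 6"

```text
time: 12.0
tool_pos: [0.5649, -0.2604, 0.0662]
tool_rot: [0.01, 0.973, 0.231, 0.0]
contact_force: [-1.1, 0.6, 1.3]
gripper_width: 0.125
```

```bash
python3 -c "
from h import *
plan(.5635,-.259,.064,-6.7)
print(state()['ft_torque'])"
```

```text
t 12.0 p [ 0.5649 -0.2604  0.0662] psi 26.73 axis [ 0.005 -0.019 -1.   ] gw 0.125 F [-1.1  0.6  1.3]
[-0.1, -0.5, 0.5, np.float64(8.36)]
[-0.2, -0.4, 0.5, np.float64(8.36)]
[-0.3, -0.4, 0.5, np.float64(8.36)]
[-0.3, -0.4, 0.5, np.float64(8.36)]
[ 0.22916127  0.23959841 -0.04616538]
```

step_arm --pt "-0.3 -0.5 0.8 6" --pt "-0.3 -0.5 0.8 6" --pt "-0.3 -0.5 0.8 6" --pt "-0.3 -0.4 0.8 6" --pt "0 0 0.5 6" --pt "0 0 0.5 3"

```text
time: 12.6
tool_pos: [0.5651, -0.2611, 0.0667]
tool_rot: [0.011, 0.998, -0.067, 0.005]
contact_force: [-1.1, 0.6, 1.4]
gripper_width: 0.125
```

```bash
python3 -c "
from h import *
plan(.5635,-.259,.064,-6.7)
print(state()['ft_torque'])"
```

```text
t 12.6 p [ 0.5651 -0.2611  0.0667] psi -7.73 axis [ 0.009 -0.023 -1.   ] gw 0.125 F [-1.1  0.6  1.4]
[-1.9, -1.9, 2.6, np.float64(-1.03)]
[0.16995799 0.30455689 0.04840338]
```

Turned 78°. I release the grip and lift, letting the dial spring into its notch, then look.

step_arm --pt "0 0 0 -1" --pt "0 0 0 0" --pt "0 0 0 0" --pt "0 0 0 0" --claw 45

```text
time: 13.0
tool_pos: [0.5654, -0.2613, 0.067]
tool_rot: [0.011, 0.998, -0.057, 0.006]
contact_force: [-0.3, -0.4, -0.1]
gripper_width: 0.45
```

step_arm --pt "0 0 -20 0" --pt "0 0 -30 0" --pt "0 0 -35 0" --pt "-20 0 -35 0" --pt "-40 0 0 0" --pt "-40 0 0 0"

```text
time: 13.6
tool_pos: [0.4647, -0.2473, 0.1896]
tool_rot: [0.011, 0.998, -0.054, 0.005]
contact_force: [0.4, 0.2, -1.4]
gripper_width: 0.45
```

```bash
python3 -c "
from h import *
plan(.483,-.25,.15,83.3)
p,d=grab_frame('scene');w=cloud('scene',d)
z=w[...,2]
def reg(x0,x1,y0,y1,z0,z1): return (w[...,0]>x0)&(w[...,0]<x1)&(w[...,1]>y0)&(w[...,1]<y1)&(z>z0)&(z<z1)
q=w[reg(.53,.6,-.3,-.21,.077,.09)][:,:2].astype(np.float32);print('grip',len(q),cv2.minAreaRect(q))
H,S,V=cv2.split(cv2.cvtColor(p,cv2.COLOR_RGB2HSV))
q=w[(H>12)&(H<32)&(S>80)&reg(.48,.66,-.32,-.19,.045,.065)][:,:2].astype(np.float32);print('lock',cv2.minAreaRect(q))
q=w[reg(.45,.525,-.31,-.19,.03,.06)];print('sh',len(q),q.min(0),q.max(0))
save('g.png',cv2.resize(p[150:260,140:260],(600,550),interpolation=cv2.INTER_CUBIC))"
```

```text
t 13.6 p [ 0.4647 -0.2473  0.1896] psi -6.17 axis [ 0.008 -0.023 -1.   ] gw 0.45 F [ 0.4  0.2 -1.4]
[1.6, -0.0, 3.6, np.float64(-8.13)]
[1.6, 0.2, 3.6, np.float64(-8.13)]
[1.6, 0.5, 3.6, np.float64(-8.13)]
[1.5, 0.7, 3.6, np.float64(-8.13)]
[1.4, 0.9, 3.6, np.float64(-8.13)]
[1.3, 1.1, 3.6, np.float64(-8.13)]
[1.1, 1.2, 3.6, np.float64(-8.13)]
[0.9, 1.4, 3.6, np.float64(-8.13)]
[0.7, 1.5, 3.6, np.float64(-8.13)]
[0.5, 1.6, 3.6, np.float64(-8.13)]
[0.3, 1.6, 3.6, np.float64(-8.13)]
grip 94 ((0.5633252263069153, -0.25800612568855286), (0.012842253781855106, 0.0464726984500885), 83.724609375)
lock ((0.5626741051673889, -0.26021310687065125), (0.06827138364315033, 0.06285533308982849), 81.6825942993164)
sh 113 [ 0.47678297 -0.29082338  0.0376649 ] [ 0.52466254 -0.22179715  0.05061115]
```

View pics/g.png

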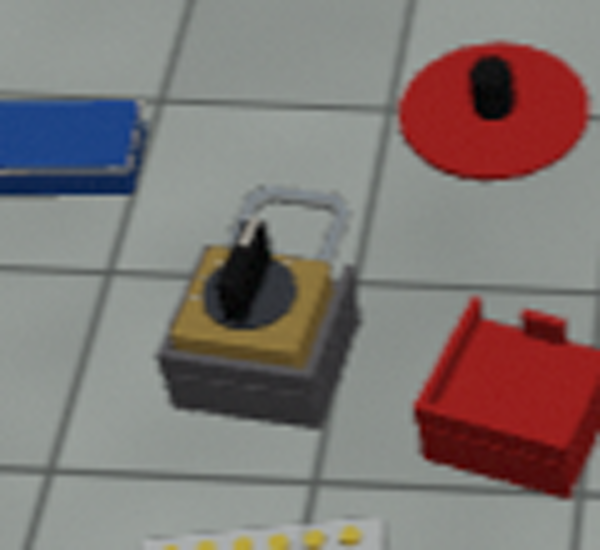

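The dial is at the green mark: the pointer aims at the shackle, and the grip angle of -6.3° matches the lock yaw of -6.7°. Next is the shackle bar at about (0.483, -0.250).

step_arm --pt "2 0 4 -8.3" --pt "2 0 4 -8.3" --pt "2 0 4 -8.3" --pt "2 0 4 -8.3" --pt "2 0 4 -8.3" --pt "2 0 4 -8.3" --pt "1 1 4 -8.3" --pt "1 1 4 -8.3" --claw 45

```text
time: 14.45
tool_pos: [0.4723, -0.2436, 0.1573]
tool_rot: [0.013, 0.855, 0.518, -0.003]
contact_force: [-0.9, -0.3, -0.5]
gripper_width: 0.447
```

```bash
python3 -c "
from h import *
plan(.4833,-.2497,.09,83.3,4)"
```

```text
t 14.45 p [ 0.4723 -0.2436  0.1573] psi 62.46 axis [ 0.008 -0.025 -1.   ] gw 0.447 F [-0.9 -0.3 -0.5]
[0.2, 2.8, 16.9, np.float64(-5.21)]
[-0.0, 2.8, 16.9, np.float64(-5.21)]
[-0.3, 2.8, 16.9, np.float64(-5.21)]
[-0.5, 2.8, 16.9, np.float64(-5.21)]
```

step_arm --pt "0 3 17 -5.5" --pt "0 3 17 -5.5" --pt "0 3 17 -5.5" --pt "0 3 15 -5" --pt "0 0 0 0"

```text
time: 14.95
tool_pos: [0.485, -0.2494, 0.0896]
tool_rot: [0.013, 0.737, 0.676, -0.005]
contact_force: [-1.3, -0.1, 0.2]
gripper_width: 0.448
```

```bash
python3 -c "
from h import *
plan(.4833,-.2497,.024,83.3,3)"
```

```text
t 14.95 p [ 0.485  -0.2494  0.0896] psi 85.07 axis [ 0.009 -0.026 -1.   ] gw 0.448 F [-1.3 -0.1  0.2]
[0.4, -0.8, 21.9, np.float64(0.59)]
[0.4, -0.8, 21.9, np.float64(0.59)]
[0.4, -0.8, 21.9, np.float64(0.59)]
```

step_arm --pt "0 -1.5 20 1" --pt "0 -1 20 0.5" --pt "0 0 16 0" --pt "0 0 5 0" --pt "0 0 0 0"

```text
time: 15.45
tool_pos: [0.4852, -0.2523, 0.0311]
tool_rot: [0.016, 0.748, 0.663, -0.005]
contact_force: [-0.0, 0.3, 0.1]
gripper_width: 0.449
```

```bash
python3 -c "
from h import *
plan(.4833,-.2497,.022,83.3,1)
p,d=grab_frame('scene')
save('i.png',cv2.resize(p[140:250,140:260],(600,550),interpolation=cv2.INTER_CUBIC))"
```

```text
t 15.45 p [ 0.4852 -0.2523  0.0311] psi 83.05 axis [ 0.014 -0.029 -0.999] gw 0.449 F [-0.   0.3  0.1]
[2.6, -2.3, 9.0, np.float64(-0.25)]
```

View pics/i.png

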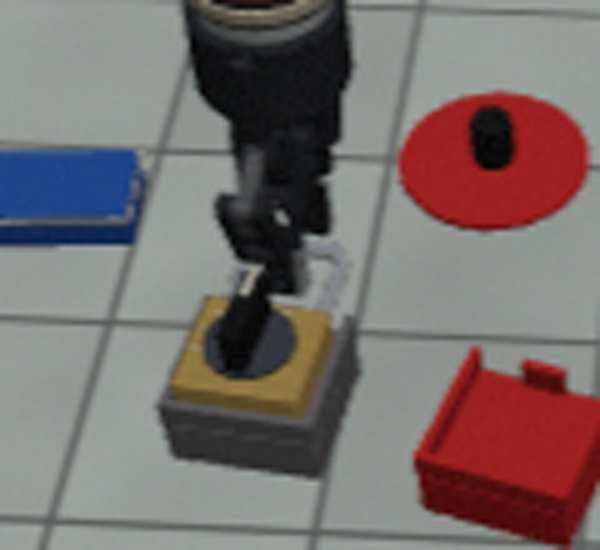

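One finger is inside the U, at crop (290,280). I lower a little and close.

step_arm --pt "2.5 -2.5 7 0" --pt "0.5 0 3 0" --pt "0 0 0 0"

```text
time: 15.8
tool_pos: [0.485, -0.2504, 0.0238]
tool_rot: [0.018, 0.749, 0.663, -0.004]
contact_force: [-0.7, 0.3, -0.0]
gripper_width: 0.447
```

step_arm --pt "0 0 0.4 0" --pt "0 0 0.4 0" --pt "0 0 0.4 0" --pt "0 0 0.4 0" --pt "0 0 0 0" --claw 0

```text
time: 16.3
tool_pos: [0.4851, -0.2506, 0.0235]
tool_rot: [0.018, 0.749, 0.663, -0.004]
contact_force: [-1.2, 0.2, 0.2]
gripper_width: 0.069
```

```bash
python3 -c "
from h import *
plan(.4833,-.2497,.022,83.3,1)"
```

```text
t 16.3 p [ 0.4851 -0.2506  0.0235] psi 83.0 axis [ 0.018 -0.033 -0.999] gw 0.069 F [-1.2  0.2  0.2]
[0.7, -1.9, 1.4, np.float64(-0.3)]
```

step_arm --pt "0 -4 0 0" --pt "0 -5 0.3 0" --pt "0 -5 0.3 0"

```text
time: 16.6
tool_pos: [0.4734, -0.2495, 0.0235]
tool_rot: [0.021, 0.749, 0.663, -0.002]
contact_force: [3.0, 1.3, -0.1]
gripper_width: 0.066
```

step_arm --pt "0 -4 0.3 0" --pt "0 -4 0.3 0"

```text
time: 16.8
tool_pos: [0.4657, -0.2485, 0.0233]
tool_rot: [0.022, 0.749, 0.663, -0.001]
contact_force: [2.5, 0.6, 2.1]
gripper_width: 0.068
```

Sliding at about 3 N; 19.5 mm so far, part of it cradle play. I pull on to the stop.

step_arm --pt "0 -3 0.3 0" --pt "0 -3 0.3 0"

```text
time: 17.0
tool_pos: [0.4632, -0.2486, 0.024]
tool_rot: [0.027, 0.749, 0.662, 0.002]
contact_force: [18.7, 0.1, -6.8]
gripper_width: 0.065
```

step_arm --pt "0 0.5 0 0" --pt "0 0 -8 0" --pt "0 0 -10 0" --pt "0 0 -10 0" --pt "0 0 -10 0" --pt "0 0 0 0"

```text
time: 17.6
tool_pos: [0.4663, -0.2478, 0.0616]
tool_rot: [0.034, 0.75, 0.661, 0.007]
contact_force: [0.2, -0.3, -2.1]
gripper_width: 0.069
```

```bash
python3 -c "
from h import *
plan(.4833,-.2497,.1,83.3,1)
p,d=grab_frame('scene')
save('j.png',cv2.resize(p[140:250,140:260],(600,550),interpolation=cv2.INTER_CUBIC))"
```

```text
t 17.6 p [ 0.4663 -0.2478  0.0616] psi 82.76 axis [ 0.055 -0.042 -0.998] gw 0.069 F [ 0.2 -0.3 -2.1]
[-1.1, 19.4, -37.3, np.float64(-0.54)]
```

View pics/j.png

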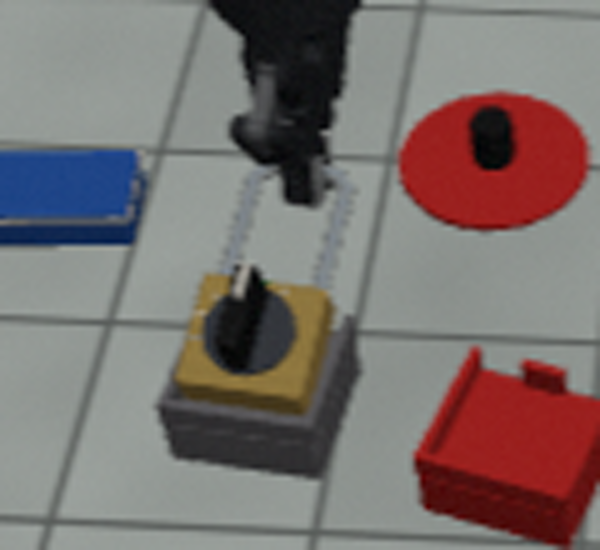

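The shackle is fully open and the lock is pivoting on its back edge. I follow the arc up and over, then straight up.

step_arm --pt "0 6 -11 0" --pt "0 7 -11 0" --pt "0 7 -11 0" --pt "0 9 -10 0" --pt "0 10 -9 0" --pt "0 10 -9 0" --pt "0 10 -9 0" --pt "0 10 -10 0"

```text
time: 18.45
tool_pos: [0.5309, -0.2513, 0.1455]
tool_rot: [0.028, 0.75, 0.661, 0.004]
contact_force: [-0.3, -0.6, -2.6]
gripper_width: 0.066
```

step_arm --pt "0 10 -12 0" --pt "0 5 -25 0" --pt "0 0 -30 0" --pt "0 0 -35 0" --pt "0 0 -35 0" --pt "0 0 -10 0" --pt "0 0 0 0"

```text
time: 19.15
tool_pos: [0.5458, -0.2475, 0.3034]
tool_rot: [0.029, 0.749, 0.662, 0.005]
contact_force: [0.4, -0.1, -3.0]
gripper_width: 0.067
```

```bash
python3 -c "
from h import *
plan(.55,.10,.27)
p,d=grab_frame('scene')
save('k.png',cv2.resize(p[60:280,100:340],(600,550),interpolation=cv2.INTER_CUBIC))"
```

```text
t 19.15 p [ 0.5458 -0.2475  0.3034] psi 82.9 axis [ 0.047 -0.037 -0.998] gw 0.067 F [ 0.4 -0.1 -3. ]
[38.5, -4.4, 2.3, 0.0]
[38.5, -4.4, 2.3, 0.0]
[38.5, -4.4, 2.3, 0.0]
[38.5, -4.4, 2.3, 0.0]
[38.5, -4.4, 2.3, 0.0]
[38.5, -4.4, 2.3, 0.0]
[38.5, -4.4, 2.3, 0.0]
[38.5, -4.4, 2.3, 0.0]
[38.5, -4.4, 2.3, 0.0]
```

View pics/k.png

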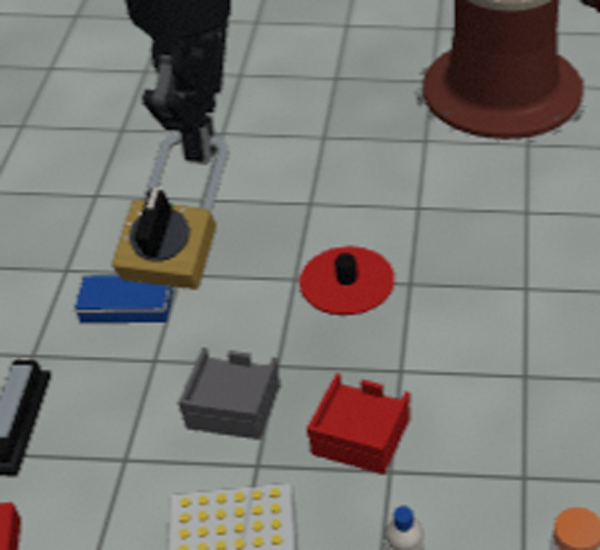

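The lock is clear of the cradle, held by the open shackle at crop (195,150). I move slowly towards the hasp at this height, which clears everything.

step_arm --pt "15 0 0 0" --pt "25 0 0 0" --pt "28 -1 0 0" --pt "28 -1 0 0" --pt "28 -1 0 0" --pt "28 -1 0 0" --pt "28 -1 0 0" --pt "28 -1 0 0"

```text
time: 20.0
tool_pos: [0.5587, -0.0275, 0.2737]
tool_rot: [0.013, 0.751, 0.66, -0.002]
contact_force: [0.2, 0.0, -3.3]
gripper_width: 0.066
```

step_arm --pt "28 -1 0 0" --pt "28 -1 0 0" --pt "28 -1 0 0" --pt "25 -1 0 0" --pt "18 0 0 0" --pt "10 0 0 0" --pt "0 0 0 0"

```text
time: 20.7
tool_pos: [0.5616, 0.1246, 0.2501]
tool_rot: [0.0, 0.748, 0.664, -0.012]
contact_force: [0.3, -0.2, -2.8]
gripper_width: 0.068
```

```bash
python3 -c "
from h import *
plan(.56,.085,.29)"
```

```text
t 20.7 p [0.5616 0.1246 0.2501] psi 83.16 axis [-0.018 -0.017 -1.   ] gw 0.068 F [ 0.3 -0.2 -2.8]
[-20.1, 1.3, -19.6, 0.0]
[-20.1, 1.3, -19.6, 0.0]
```

step_arm --pt "-10 0 -8 0" --pt "-12 0 -10 0" --pt "-10 0 -10 0" --pt "0 0 -5 0" --pt "0 0 0 0" --pt "0 0 0 0" --pt "0 0 0 0" --pt "0 0 0 0"

```text
time: 21.5
tool_pos: [0.5578, 0.0865, 0.2869]
tool_rot: [0.001, 0.75, 0.661, -0.013]
contact_force: [0.1, 0.6, -2.9]
gripper_width: 0.064
```

step_arm --pt "0 0 0 0" --pt "0 0 0 0" --pt "0 0 0 0" --pt "0 0 0 0" --pt "0 0 0 0"

```text
time: 22.0
tool_pos: [0.5573, 0.0873, 0.2854]
tool_rot: [-0.0, 0.75, 0.662, -0.014]
contact_force: [-0.6, -0.3, -2.7]
gripper_width: 0.069
```

```bash
python3 -c "
from h import *
plan(.56,.085,.28)
p,d=grab_frame('scene');w=cloud('scene',d)
H,S,V=cv2.split(cv2.cvtColor(p,cv2.COLOR_RGB2HSV))
m=((H>95)&(H<130)&(S>100)&(w[...,2]>.072)&(w[...,2]<.1)&(w[...,0]>.48)&(w[...,0]<.66)&(w[...,1]>.15)&(w[...,1]<.33))
q=w[m];print('cover',len(q),cv2.minEnclosingCircle(q[:,:2].astype(np.float32)),q[:,2].mean())
for i in range(2):
    m=(H>12)&(H<32)&(S>80)&(w[...,2]>.1)&(w[...,1]>.0)&(w[...,1]<.2)
    print('lock',m.sum(),w[m].mean(0),w[m].min(0),w[m].max(0))
    p2,d=grab_frame('scene');w=cloud('scene',d);H,S,V=cv2.split(cv2.cvtColor(p2,cv2.COLOR_RGB2HSV))
save('l.png',cv2.resize(p[30:290,200:460],(560,560),interpolation=cv2.INTER_CUBIC))"
```

```text
t 22.0 p [0.5573 0.0873 0.2854] psi 82.9 axis [-0.02  -0.018 -1.   ] gw 0.069 F [-0.6 -0.3 -2.7]
[-1.9, 3.1, 5.4, 0.0]
cover 666 ((0.5744524002075195, 0.2322963923215866), 0.05210316553711891) 0.08001760159679648
lock 614 [0.65864527 0.0760868  0.27066197] [0.61352087 0.04347977 0.24343197] [0.68194331 0.10981032 0.36582444]
lock 614 [0.65861689 0.07596438 0.27041481] [0.62171012 0.04347906 0.24244602] [0.68152331 0.11023429 0.31116636]
```

View pics/l.png

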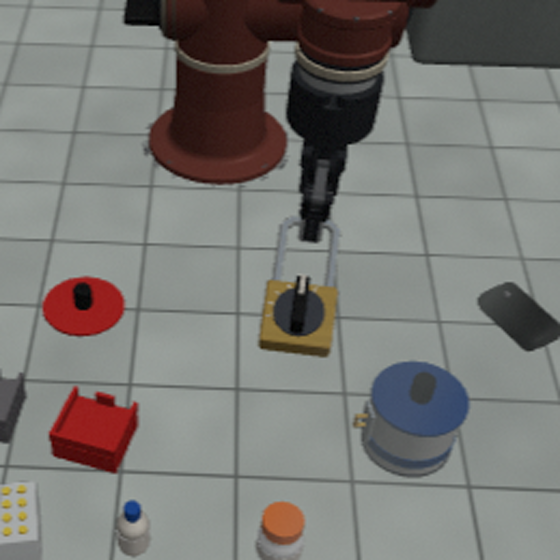

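```bash
python3 -c "
from plant import *
print(job_done(), state()['time'])"
```

```text
the job is handed in; nothing more can be done
the job is handed in; nothing more can be done
```

The job is done and handed in at about 22 s of the 69 s allowed; `job_done()` gives no verdict, so these are my own last checks.

- **Cover:** I set the blue cover on the canister with the gripper and let go. After release its tilt was about 0.003 rad, and in the last picture its top face was still at 80 mm, the fully seated height. Its centre was about 1.5 mm from the measured rim centre in the same camera.
- **Dial and shackle:** I turned the dial about 78° clockwise, and on release it settled pointing at the green mark. The shackle then slid at about 3 N until it hit its stop, where the force rose to about 19 N.
- **Final hold:** The lock is held by its open shackle bar, about 9 cm from the hasp seen from above. The face of its body is about 0.27 m above the bench. It was still between two pictures taken just before handing in.

**Deviations:**
- **Lock angle:** Friction in the grip keeps the lock sloping about 20° below horizontal, rather than hanging straight down. It touches nothing but the gripper.
- **Lock body distance:** The middle of the lock body is a little over 10 cm from the hasp. The bar, which is what the distance is measured from, is within it.
- **Seating force:** While I seated the cover, the force on the tool briefly reached about 22 N upward.

I did not touch any of the bystanders or the red look-alikes. The ones visible in the last picture looked undisturbed, but I did not measure their positions.

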